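# Kit the parts of a dimmer-and-switch plate

### The arm

A 7-joint arm with a two-finger parallel gripper is mounted at the origin on the work surface. World frame = base frame: x ahead of the robot, y to its left, z up, the work surface at z = 0. Lengths are in m, angles in rad, forces in N, time in s.
With the tool pointing down it reaches from about 0.4 to 0.85 m from the base axis. Payload 10.4 kg.
Tool frame: the origin (TCP) lies at the centre of the arm's flange, where the gripper is bolted on; the fingertips stand 173 mm ahead of it and the grasp point (between the pads) lies 155 mm ahead of it; z points along the fingers, y is the line along which they close (so a half turn about z gives the same grasp; the last joint's range is limited). The gripper opens to 85 mm and grips with 20 to 120 N. Pads are 22 mm wide; open, the fingers measure 114 mm over their backs; the gripper's body (76 mm by 85 mm) begins 54 mm behind the grasp point. The pads swing forward as they close: fully open they stand 13 mm farther back than shut.
Start: joints at [1.169, 0.332, -0.065, 1.46, 0.022, 1.35, -0.088], TCP at [0.231, -0.581, 0.405] pointing down, gripper open.
Joint ranges: [-2.6, 2.6], [-0.5, 2.12], [-1.47, 1.34], [0.16, 2.42], [-1.27, 4.41], [0.06, 2.06], [-2.6, 2.6]. Speed limits (rad/s): [2.22, 2.22, 2.79, 2.79, 3.14, 3.14, 3.14].

### API

Orientations are given as a unit quaternion [x, y, z, w].
In Python, from workcell import manip, viewer, finder gives the robot as it stands.
- The arm moves only by the tool arm_command, never from a script. Its argument "plan" is a list of rows, each an object with "dp": the shift along the tool's x, y, z in mm, a list of three; "spin": the turn about the tool's z in rad. A call has 1 to 5 rows; each row shifts and turns the commanded pose from where the row before left it, along the tool's axes as they then stand; what a row does not reach is not made up. A row lasts 1/10 s, in which the tool goes at most 50 mm and 8.59 degrees, less where a joint would pass 70% of its speed; a pose out of reach is approached as far as the arm can. A call is refused whole if a number of a shift passes 50 or a number of a turn 0.15, either way. A call with a gripper value outside its range is refused whole. "grip" is the closure, from -1 (fully open) to 1 (shut), set as the call begins (left out, the last holds). The fingers move at their own pace and stop on an object; "newtons" is the grip in N (left out, the last holds). Time passes only in rows, so rows that do not move let the fingers close. It gives the time, the measured TCP pose, the force, the opening and the grip force at its end, in the units of the state.
- manip.get_obs(): the state, without advancing time (a new reading comes with each control period).
- viewer.camera(name): name is "scene" or "side" or "wrist"; returns the picture (400x640x3 uint8, blue, green, red); there is no depth.
- viewer.camera_params(name): a dict with "vertical_fov" (degrees; the focal length in pixels is half the picture's height over the tangent of half this angle, whatever the lens; pixels are square), "cx", "cy" (the principal point, pixels), "R" (3x3) and "t" (3): a world point X has camera coordinates R X + t; the wrist camera has in their place "T_tool_cam" (4x4, takes a point from camera to tool coordinates, whose origin is the TCP and whose axes are the flange's). Camera axes: x right, y down, z forward; pixel columns grow to the right and rows downward; lengths in m; the calibration is good to about 2 mm. The wrist camera is an equidistant fisheye: a pixel r from the principal point sees the ray r / f radians off the axis. A picture is of the moment at which its call begins: read the wrist's pose just before it. camera_params takes no time and is no camera call.
- manip.hand_in(): hands the job in; it is judged then, once.
Trained networks look in the newest picture that a camera, given by its name, has taken for a name from the list of things; names that differ only in an ending like _2 or _b are one class to them, and where a whole thing is asked for, a point or a joint stands for the part that bears it (a point fixed in the world has none). Each returns a list of dicts, best first, with "score" (0 to 1); they miss things now and then, are a little off and sometimes report something else, mostly with a low value. They report only what shows in the picture. A call takes as long as a camera call. They do not tell look-alikes from the thing itself.
- finder.find_in(camera, thing): "position" ([x, y, z] in m, in world coordinates, good to about 4 mm: the middle of the surface that is visible of it).
The state is a dict: "clock": time; "joint_pos": joint angles; "joint_velocities": joint speeds; "tau": joint torques, N m; "position": TCP position; "ee_rot": TCP orientation; "ft_force": force on the tool from outside, world axes, zero at the start; "torque": the same for the moment, N m; "grip_width": opening from 0.0 (shut) to 1.0 (fully open); "grasp_force": force on a finger pad.
Only numpy, scipy, OpenCV 4.12 (cv2) and the standard library are available. Lean on these libraries where they do the work, as an engineer would, in place of code of your own. Each camera call takes 0.05 s, during which the arm holds its last target. There are 200 camera calls.

### The job

Make up the kit for one brass dimmer-and-switch plate in the yellow tray: put the dimmer module in the square compartment, the single switch in the oblong one, the brass knob in the round one and the long connector strip in the trough, each the right way up and flat on its compartment's floor, the switch and the strip lying lengthways in theirs. The twin switch and the short connector strip are for other orders: leave them where they lie.

Things in the scene. Friction and masses are not known exactly. Their poses are not given: they have to be found in the camera images.
- dimmer_center (a point): Rotary dimmer module: grey square block with an aluminium top, 44 x 44 mm and 28 mm high, a brass bush and thin white spindle standing up from the middle of the top to 48 mm above its underside. This point: centre of the block, 14 mm above its underside; x and y square to its sides, z up along the spindle. About 70 g.
- switch_center (a point): Single switch module: block 50 mm (its x) x 26 mm (its y), 32 mm high, grey body with a white face upward bearing ONE white rocker, which stands up to 5 mm above the face. This point: centre of the block, 16 mm above its underside; z up. About 45 g.
- knob_center (a point): Turned brass dimmer knob: fluted cylinder of 34 mm diameter, straight-sided for its lower 17 mm, then bevelled to a flat top 24 mm above its underside. This point: on its axis, 12 mm above its underside; z up. About 60 g. (The taller brass piece with a thin neck, 42 mm diameter and 62 mm high, is a lampholder, not a knob.)
- strip_center (a point): Long connector strip: white 12-way screw terminal strip, 90 mm (its x) x 20 mm (its y) x 18 mm high, two rows of small brass screws on top. This point: its centre, 9 mm above its underside; z up. About 50 g.
- twin_center (a point): LOOK-ALIKE, stays where it is: twin switch module, 50 mm (its x) x 52 mm (its y) x 32 mm high, like the single switch but twice as wide with TWO white rockers. This point: its centre, 16 mm above its underside. Loose, about 85 g.
- short_strip_center (a point): LOOK-ALIKE, stays where it is: short connector strip, 6-way, half as long as the other: 45 mm (its x) x 20 mm (its y) x 18 mm high. This point: its centre, 9 mm above its underside. Loose, about 30 g.
- insert_square: Grey insert 116 (x) x 84 mm (y), one of 4 set 2 by 2 in any order in the fixed yellow tray (248 x 180 mm, rim 8 mm over the bench). Origin: centre of its underside, 3 mm over the bench, under its compartment's centre; floor 3 mm above the origin, black, within white ribs 4 mm thick, tops 10 mm above the origin. SQUARE compartment, 62 x 62 mm; 36 mm finger gap amid each side.
- insert_oblong: Grey insert 116 (x) x 84 mm (y), one of 4 set 2 by 2 in any order in the fixed yellow tray (248 x 180 mm, rim 8 mm over the bench). Origin: centre of its underside, 3 mm over the bench, under its compartment's centre; floor 3 mm above the origin, black, within white ribs 4 mm thick, tops 10 mm above the origin. OBLONG compartment, 68 (x) x 44 mm (y); 36 mm finger gaps amid the +y and -y sides.
- insert_round: Grey insert 116 (x) x 84 mm (y), one of 4 set 2 by 2 in any order in the fixed yellow tray (248 x 180 mm, rim 8 mm over the bench). Origin: centre of its underside, 3 mm over the bench, under its compartment's centre; floor 3 mm above the origin, black, within white ribs 4 mm thick, tops 10 mm above the origin. ROUND compartment, 52 mm inside; 30 mm finger gaps at +y and -y.
- insert_trough: Grey insert 116 (x) x 84 mm (y), one of 4 set 2 by 2 in any order in the fixed yellow tray (248 x 180 mm, rim 8 mm over the bench). Origin: centre of its underside, 3 mm over the bench, under its compartment's centre; floor 3 mm above the origin, black, within white ribs 4 mm thick, tops 10 mm above the origin. TROUGH, 106 (x) x 38 mm (y); 40 mm finger gaps amid the +y and -y sides.
There are look-alikes about, which are no part of the job. What is shaped like the part that bears strip_center but orange or purple is not meant.

How it is judged:
By the outcome, as a careful person would: the job done as asked, in the order asked, and still so for the second after the job is handed in, with the robot touching nothing.
It also fails if it takes over 104 s, if anything falls off the work surface, if the arm or the gripper's body presses on something with over 40 N, if the wrist force passes 120 N, or if a joint passes its speed limit or range.

## Working session

There is one attempt and no reset: what is moved stays moved. The work goes in short steps, Python scripts to look and compute and a tool call to move; the robot and the scene stay as the last step left them, time stands still between calls to the robot, and variables do not carry over. Pictures are saved under pics/ and viewed, at most 14 in all, crops included, and the job is handed in when it is done.

Besides the shell and the picture viewer there is one more tool, called after "Request:" in YAML: its name, and indented under it one key for each argument. arm_command: Moves the arm, as the interface text tells. Its arguments: {"type":"object","properties":{"plan":{"type":"array","items":{"type":"object","properties":{"dp":{"type":"array","items":{"type":"number"}},"spin":{"type":"number"}}}},"grip":{"type":"number"},"newtons":{"type":"number"}},"required":["plan"]}

```bash
mkdir -p pics; ls
python3 - <<'E'
from workcell import manip, viewer, finder
import cv2
for c in ["scene","side"]:
    im=viewer.camera(c); cv2.imwrite(f"pics/{c}0.png",im)
    p=viewer.camera_params(c); print(c,p)
    for n in ["dimmer_center","switch_center","knob_center","strip_center","insert_square","insert_oblong","insert_round","insert_trough"]:
        print(n,[(round(d["score"],2),[round(float(v),3) for v in d["position"]]) for d in finder.find_in(c,n)][:5])
print(viewer.camera_params("wrist")); print(manip.get_obs())
E
```

```text
pics
scene {'vertical_fov': 52.14243884432962, 'cx': 313.5714166512018, 'cy': 199.158993111341, 'R': array([[ 0.78725786,  0.61656475,  0.00854239],
       [ 0.49175367, -0.61941471, -0.61196711],
       [-0.37202607,  0.48597667, -0.79083707]]), 't': array([-0.38554309, -0.15075118,  1.51380557])}
dimmer_center []
switch_center [(0.55, [0.417, -0.233, 0.032])]
knob_center []
strip_center [(0.72, [0.492, 0.166, 0.014]), (0.61, [0.593, 0.483, 0.015]), (0.59, [0.464, 0.495, 0.012]), (0.58, [0.488, 0.366, 0.01]), (0.46, [0.273, 0.507, 0.015])]
insert_square [(0.64, [0.618, -0.051, 0.004]), (0.34, [0.49, 0.367, 0.011])]
insert_oblong [(0.8, [0.619, 0.034, 0.001])]
insert_round [(0.89, [0.5, 0.029, 0.003])]
insert_trough [(0.82, [0.501, -0.049, 0.006])]
side {'vertical_fov': 56.628723062621845, 'cx': 321.2169954772832, 'cy': 198.12666496409105, 'R': array([[-0.93855903, -0.34486052,  0.01334821],
       [-0.26623006,  0.69886604, -0.66385828],
       [ 0.2196099 , -0.62662388, -0.74773927]]), 't': array([0.42365775, 0.11556622, 0.91706872])}
dimmer_center [(0.72, [0.548, -0.231, 0.029]), 
[... 991 characters left out ...]
842,  0.33216523, -0.06467873,  1.46009996,  0.02163673,
        1.34988777, -0.08851376]), 'joint_velocities': array([ 1.27265596e-03,  6.80924795e-04, -3.33161666e-04, -2.39892008e-04,
       -2.72487068e-03,  2.00939731e-03, -7.71176010e-05]), 'tau': array([-5.02440253e-04, -6.25221920e+01,  4.86811611e-02, -3.91823924e+01,
        1.63912273e-02,  1.57401610e-03,  2.99387250e-05]), 'position': array([ 0.23112055, -0.58070055,  0.40475923]), 'ee_rot': array([9.82120634e-01, 1.88252636e-01, 2.30837792e-06, 6.91528945e-05]), 'ft_force': array([ 0.13684976, -0.09097761,  0.11424561]), 'torque': array([0.0100575 , 0.06369425, 0.01827222]), 'grasp_force': 0.0, 'grip_width': 1.0053566917229704}
```

View pics/scene0.png

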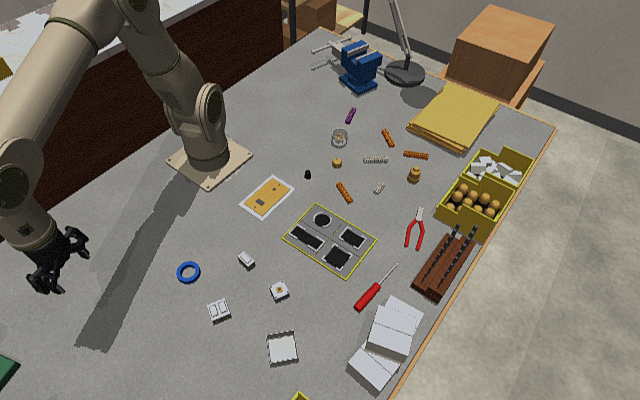

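View pics/side0.png

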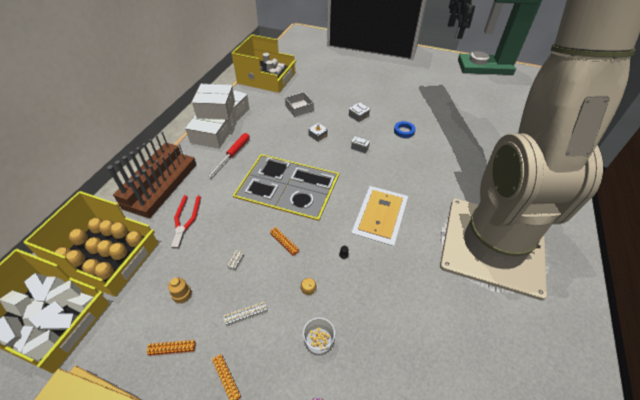

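The scene picture shows these candidates:
- Single switch at (246,259), with the wider twin at (218,309).
- Dimmer at (279,290).
- Knob at (337,162). The lampholder at (415,174) is taller.
- Long white strip at (375,160), with the short one at (378,188). The orange and purple strips are not meant.

The single-rocker block, the low brass disc and the long white strip fit the description. I'll confirm them in a rectified enlarged crop.

```bash
cat > h.py <<'E'
import numpy as np, cv2
from workcell import manip, viewer, finder
from scipy.spatial.transform import Rotation as Rn
def proj(c,X):
    p=viewer.camera_params(c); Y=np.asarray(X)@np.asarray(p["R"]).T+p["t"]
    f=200/np.tan(np.radians(p["vertical_fov"])/2)
    return Y[...,:2]/Y[...,2:]*f+[p["cx"],p["cy"]]
def wproj(X,o):
    p=viewer.camera_params("wrist"); T=p["T_tool_cam"]
    Y=(np.asarray(X)-o["position"])@Rn.from_quat(o["ee_rot"]).as_matrix()
    Y=(Y-T[:3,3])@T[:3,:3]
    f=200/np.tan(np.radians(p["vertical_fov"])/2)
    r=np.hypot(Y[...,0],Y[...,1]); th=np.arctan2(r,Y[...,2])
    return Y[...,:2]*(f*th/np.maximum(r,1e-9))[...,None]+[p["cx"],p["cy"]]
def rect(im,pf,x0,x1,y0,y1,z,s):  # top view: right = -y, up = +x ; s px per m
    H,W=int((x1-x0)*s),int((y1-y0)*s)
    u,v=np.meshgrid(np.arange(W),np.arange(H))
    X=np.stack([x1-v/s,y1-u/s,np.full(u.shape,z)],-1)
    uv=pf(X).astype(np.float32)
    o=cv2.remap(im,uv[...,0],uv[...,1],cv2.INTER_CUBIC)
    for k in range(int(np.ceil(x0*20)),int(x1*20)+1):
        r=int((x1-k/20)*s); cv2.line(o,(0,r),(8,r),(0,0,255),1); cv2.putText(o,f"{k/20:.2f}",(10,r+4),0,.35,(0,0,255),1)
    for k in range(int(np.ceil(y0*20)),int(y1*20)+1):
        c=int((y1-k/20)*s); cv2.line(o,(c,H-8),(c,H),(255,0,0),1); cv2.putText(o,f"{k/20:.2f}",(c-12,H-10),0,.35,(255,0,0),1)
    return o
def delta(X,o=None):  # world target of grasp point -> tool-axis shift mm
    o=o or manip.get_obs(); R=Rn.from_quat(o["ee_rot"]).as_matrix()
    return (np.asarray(X)-o["position"]-0.155*R[:,2])@R*1000
E
python3 - <<'E'
from h import *
out=[]
for c in ["scene","side"]:
    im=cv2.imread(f"pics/{c}0.png"); pf=lambda X:proj(c,X)
    a=rect(im,pf,.35,.62,-.33,-.15,.032,1050); b=rect(im,pf,.35,.62,.14,.44,.018,1050)
    out.append(np.hstack([b,a]))
o=np.vstack(out); print(o.shape); cv2.imwrite("pics/m1.png",o[:600,:800] if max(o.shape[0]-600,o.shape[1]-800)>0 else o)
E
```

```text
(566, 504, 3)
```

View pics/m1.png

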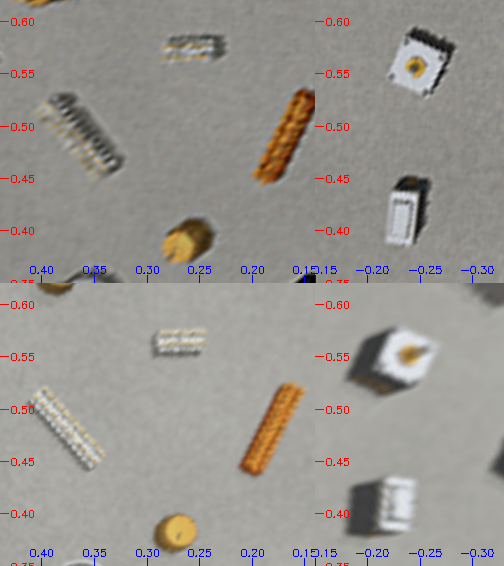

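The crop confirms each candidate, with positions in m (x, y):
- Switch with one rocker near (0.41,-0.23).
- Dimmer with brass bush near (0.555,-0.24).
- Knob near (0.385,0.27).
- 12-way white strip near (0.487,0.372).

I'll move above the dimmer.

Request:
arm_command:
  plan:
    - {"dp": [42,-20,5]}
    - {"dp": [42,-20,5]}
    - {"dp": [42,-20,5]}
    - {"dp": [42,-20,5]}
    - {"dp": [42,-20,5]}
  grip: -1
  newtons: 30

```text
invalid input at $.plan[0]: expected keys dp, spin
```

Request:
arm_command:
  plan:
    - {"dp": [42,-20,5]}
    - {"dp": [42,-20,5]}
    - {"dp": [42,-20,5]}
    - {"dp": [42,-20,5]}
    - {"dp": [42,-20,5]}

```text
invalid input at $.plan[0]: expected keys dp, spin
```

Request:
arm_command:
  plan:
    - {"dp": [0,0,0]}
    - {"dp": [0,0,0]}

```text
invalid input at $.plan[0]: expected keys dp, spin
```

```bash
cat >> h.py <<'E'
def look(name,*regs,s=1500):
    o=manip.get_obs(); im=viewer.camera("wrist")
    cv2.imwrite(f"pics/{name}_raw.png",im)
    rs=[rect(im,lambda X:wproj(X,o),*r,s) for r in regs]
    H=max(r.shape[0] for r in rs)
    m=np.hstack([cv2.copyMakeBorder(r,0,H-r.shape[0],0,6,0) for r in rs]); cv2.imwrite(f"pics/{name}.png",m); print(m.shape)
    print(o["clock"],o["position"].round(4),"xyaw",np.degrees(Rn.from_quat(o["ee_rot"]).as_matrix()[1::-1,0]).tolist() and round(float(np.degrees(np.arctan2(*Rn.from_quat(o["ee_rot"]).as_matrix()[1::-1,0]))),2), o["joint_pos"].round(2))
    return o,im
E
python3 - <<'E'
from h import *
look("w1",(.48,.63,-.31,-.16,.028),(.35,.48,-.30,-.16,.032),s=2000)
for n in ["dimmer_center","switch_center"]: print(n,finder.find_in("wrist",n)[:3])
E
```

```text
(300, 591, 3)
0.9 [ 0.2311 -0.5807  0.4048] xyaw 21.7 [ 1.17  0.33 -0.06  1.46  0.02  1.35 -0.09]
dimmer_center []
switch_center []
```

View pics/w1.png

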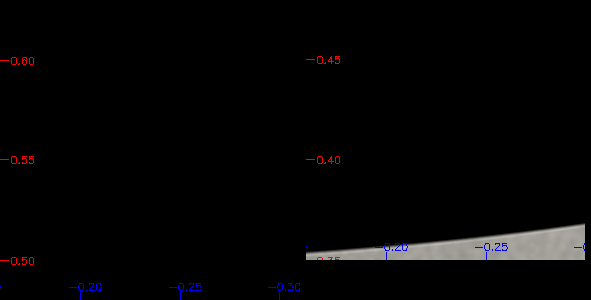

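The call was refused because each row also needs a "spin" value. The picture shows only bare bench, so I'm repeating the move.

Request:
arm_command:
  plan:
    - {"dp": [42,-20,5],"spin": 0}
    - {"dp": [42,-20,5],"spin": 0}
    - {"dp": [42,-20,5],"spin": 0}
    - {"dp": [42,-20,5],"spin": 0}
    - {"dp": [42,-20,5],"spin": 0}
  grip: -1
  newtons: 30

```text
clock: 1.55
position: [0.3903, -0.4086, 0.3798]
ee_rot: [0.982, 0.188, 0.0, 0.0]
ft_force: [0.7, -1.0, 0.4]
grip_width: 1.002
grasp_force: 0.0
```

Request:
arm_command:
  plan:
    - {"dp": [42,-20,5],"spin": 0}
    - {"dp": [42,-20,5],"spin": 0}
    - {"dp": [42,-20,5],"spin": 0}
    - {"dp": [42,-20,5],"spin": 0}
    - {"dp": [42,-20,5],"spin": 0}

```text
clock: 2.05
position: [0.5484, -0.2381, 0.3548]
ee_rot: [0.982, 0.188, 0.0, 0.0]
ft_force: [1.1, 0.2, 0.2]
grip_width: 1.0
grasp_force: 0.0
```

Request:
arm_command:
  plan:
    - {"dp": [0,0,0],"spin": 0}
    - {"dp": [0,0,0],"spin": 0}

```text
clock: 2.25
position: [0.5481, -0.2384, 0.3544]
ee_rot: [0.982, 0.19, -0.0, -0.0]
ft_force: [-0.4, -0.4, 0.8]
grip_width: 1.003
grasp_force: 0.0
```

Run:
```python
from h import *
look("w2",(.48,.63,-.31,-.16,.028),(.35,.48,-.30,-.16,.032),s=2000)
for n in ["dimmer_center","switch_center"]: print(n,finder.find_in("wrist",n)[:3])
```

```text
(300, 591, 3)
2.25 [ 0.5481 -0.2384  0.3544] xyaw 21.85 [ 0.61  0.33 -0.34  1.59  0.11  1.25 -0.94]
dimmer_center [{'position': [0.5556, -0.2426, 0.0291], 'score': 0.7}]
switch_center [{'position': [0.4226, -0.2299, 0.032], 'score': 0.97}]
```

View pics/w2.png

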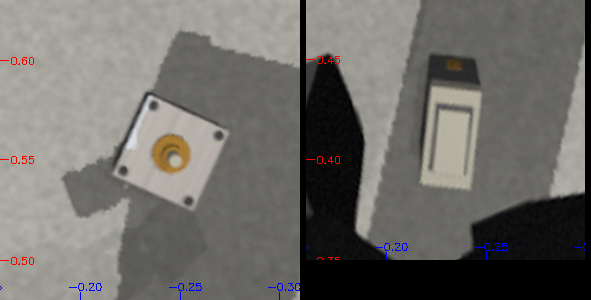

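The dimmer top centre is at picture (171,151), which is (0.5545,-0.2455), with its sides turned about -25°. The switch is at (450,138) with a single rocker. I'll turn +43° and grasp the dimmer.

Request:
arm_command:
  plan:
    - {"dp": [4,9,20],"spin": -0.15}
    - {"dp": [0,0,20],"spin": -0.15}
    - {"dp": [0,0,20],"spin": -0.15}
    - {"dp": [0,0,20],"spin": -0.15}
    - {"dp": [0,0,20],"spin": -0.148}

```text
clock: 2.9
position: [0.5537, -0.248, 0.2542]
ee_rot: [0.844, 0.536, -0.0, 0.0]
ft_force: [0.3, -0.0, 0.2]
grip_width: 1.001
grasp_force: 0.0
```

Request:
arm_command:
  plan:
    - {"dp": [0,0,30],"spin": 0}
    - {"dp": [0,0,30],"spin": 0}
    - {"dp": [0,0,19],"spin": 0}
    - {"dp": [0,0,0],"spin": 0}

```text
clock: 3.3
position: [0.5526, -0.2475, 0.1731]
ee_rot: [0.846, 0.533, -0.002, -0.002]
ft_force: [-1.2, 0.1, 0.7]
grip_width: 1.003
grasp_force: 0.0
```

Request:
arm_command:
  plan:
    - {"dp": [0,0,0],"spin": 0}
    - {"dp": [0,0,0],"spin": 0}
    - {"dp": [0,0,0],"spin": 0}
    - {"dp": [0,0,0],"spin": 0}
    - {"dp": [0,0,0],"spin": 0}
  grip: 1
  newtons: 30

```text
clock: 3.8
position: [0.555, -0.2468, 0.1773]
ee_rot: [0.846, 0.534, 0.0, 0.001]
ft_force: [-1.5, -0.1, 7.5]
grip_width: 0.508
grasp_force: 31.9
```

Request:
arm_command:
  plan:
    - {"dp": [0,0,-40],"spin": 0}
    - {"dp": [0,0,-50],"spin": 0}
    - {"dp": [0,0,-50],"spin": 0}
    - {"dp": [40,-6,0],"spin": 0}
    - {"dp": [40,-6,0],"spin": 0}

```text
clock: 4.3
position: [0.5783, -0.1694, 0.3183]
ee_rot: [0.846, 0.533, 0.001, 0.002]
ft_force: [0.5, 0.6, -1.4]
grip_width: 0.511
grasp_force: 31.1
```

Request:
arm_command:
  plan:
    - {"dp": [40,-6,0],"spin": 0}
    - {"dp": [40,-6,0],"spin": 0}
    - {"dp": [40,-6,0],"spin": -0.14}
    - {"dp": [0,0,0],"spin": -0.15}
    - {"dp": [0,0,0],"spin": -0.15}

```text
clock: 4.8
position: [0.6134, -0.0509, 0.3162]
ee_rot: [0.705, 0.709, 0.0, 0.0]
ft_force: [0.0, 0.2, -0.2]
grip_width: 0.51
grasp_force: 31.1
```

Request:
arm_command:
  plan:
    - {"dp": [0,0,0],"spin": 0}
    - {"dp": [0,0,0],"spin": 0}

```text
clock: 5.0
position: [0.6132, -0.0533, 0.3159]
ee_rot: [0.71, 0.704, 0.0, 0.0]
ft_force: [0.9, -0.2, -0.5]
grip_width: 0.508
grasp_force: 31.1
```

Run:
```python
from h import *
o,im=look("w3",(.41,.71,-.13,.11,.013),s=2000)
print(o["grip_width"],o["grasp_force"])
for n in ["square","oblong","round","trough"]: print(n,finder.find_in("wrist","insert_"+n)[:2])
```

```text
(600, 486, 3)
5.0 [ 0.6132 -0.0533  0.3159] xyaw 89.48 [ 0.48  0.44 -0.6   1.57  0.26  1.21 -0.18]
0.5077450233438155 31.099026426672935
square [{'position': [0.6185, -0.0391, 0.0093], 'score': 0.85}]
oblong [{'position': [0.6188, 0.0364, 0.0025], 'score': 0.65}, {'position': [0.5036, -0.0499, 0.0096], 'score': 0.23}]
round [{'position': [0.5008, 0.0322, 0.0061], 'score': 0.84}]
trough [{'position': [0.5038, -0.0476, 0.0082], 'score': 0.6}]
```

View pics/w3.png

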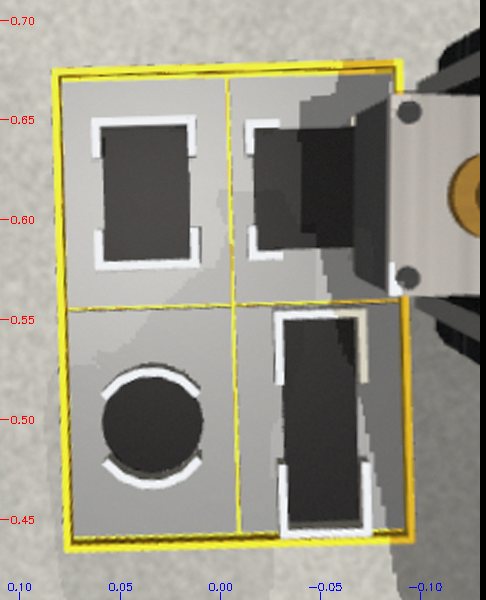

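Insert rib centres from the picture (x, y):
- Square at (0.6155,-0.049).
- Oblong at (146,194), which is (0.613,0.037).
- Round at (152,427), which is (0.4965,0.034).
- Trough at (323,423), which is (0.4985,-0.0515).

The tray is turned about +1.4°.

Request:
arm_command:
  plan:
    - {"dp": [3,2,30],"spin": -0.03}
    - {"dp": [0,0,50],"spin": 0}
    - {"dp": [0,0,30],"spin": 0}
    - {"dp": [0,0,15],"spin": 0}
    - {"dp": [0,0,0],"spin": 0}

```text
clock: 5.75
position: [0.6147, -0.05, 0.1891]
ee_rot: [0.698, 0.716, -0.001, -0.001]
ft_force: [-0.2, 0.1, -0.5]
grip_width: 0.509
grasp_force: 31.1
```

Request:
arm_command:
  plan:
    - {"dp": [0,0,3],"spin": 0}
    - {"dp": [0,0,2],"spin": 0}
    - {"dp": [0,0,0],"spin": 0}

```text
clock: 6.05
position: [0.6158, -0.05, 0.1869]
ee_rot: [0.698, 0.716, 0.001, 0.001]
ft_force: [-0.1, -0.6, -0.4]
grip_width: 0.51
grasp_force: 31.1
```

Request:
arm_command:
  plan:
    - {"dp": [0,0,2],"spin": 0}
    - {"dp": [0,0,1],"spin": 0}
    - {"dp": [0,0,0],"spin": 0}

```text
clock: 6.35
position: [0.6155, -0.05, 0.1833]
ee_rot: [0.698, 0.716, 0.0, 0.0]
ft_force: [-1.5, -0.6, 3.7]
grip_width: 0.51
grasp_force: 31.7
```

Request:
arm_command:
  plan:
    - {"dp": [0,0,0],"spin": 0}
    - {"dp": [0,0,0],"spin": 0}
    - {"dp": [0,0,0],"spin": 0}
    - {"dp": [0,0,0],"spin": 0}
  grip: -0.5

```text
clock: 6.75
position: [0.6153, -0.05, 0.1826]
ee_rot: [0.698, 0.716, -0.0, -0.0]
ft_force: [0.3, 0.2, -0.4]
grip_width: 0.749
grasp_force: 0.0
```

Request:
arm_command:
  plan:
    - {"dp": [0,0,-30],"spin": 0}
    - {"dp": [0,0,-50],"spin": 0}
    - {"dp": [0,0,-50],"spin": 0}
    - {"dp": [-30,-35,0],"spin": 0}
    - {"dp": [-30,-35,0],"spin": 0}

```text
clock: 7.25
position: [0.5468, -0.1113, 0.3143]
ee_rot: [0.697, 0.717, 0.001, 0.001]
ft_force: [0.5, -1.0, 0.1]
grip_width: 0.745
grasp_force: 0.0
```

Request:
arm_command:
  plan:
    - {"dp": [-30,-35,0],"spin": 0}
    - {"dp": [-30,-35,0],"spin": 0}
    - {"dp": [-30,-35,0],"spin": 0}
    - {"dp": [-28,-35,0],"spin": -0.146}
    - {"dp": [0,0,0],"spin": -0.146}
  grip: -1

```text
clock: 7.75
position: [0.4105, -0.2339, 0.3126]
ee_rot: [0.594, 0.804, -0.001, -0.0]
ft_force: [0.1, 1.4, -0.7]
grip_width: 1.0
grasp_force: 0.0
```

Request:
arm_command:
  plan:
    - {"dp": [0,0,0],"spin": -0.146}
    - {"dp": [0,0,0],"spin": -0.146}
    - {"dp": [0,0,0],"spin": -0.146}
    - {"dp": [0,0,0],"spin": -0.146}
    - {"dp": [0,0,0],"spin": -0.146}

```text
clock: 8.25
position: [0.4142, -0.23, 0.3128]
ee_rot: [0.264, 0.965, -0.0, 0.0]
ft_force: [0.1, 0.5, -0.2]
grip_width: 1.005
grasp_force: 0.0
```

Request:
arm_command:
  plan:
    - {"dp": [0,0,0],"spin": -0.146}
    - {"dp": [0,0,0],"spin": -0.146}
    - {"dp": [0,0,0],"spin": -0.146}
    - {"dp": [0,0,0],"spin": 0}
    - {"dp": [0,0,0],"spin": 0}

```text
clock: 8.75
position: [0.4142, -0.23, 0.3127]
ee_rot: [0.053, 0.999, -0.0, -0.0]
ft_force: [-0.6, -0.5, 0.9]
grip_width: 1.002
grasp_force: 0.0
```

Run:
```python
from h import *
o,im=look("w4",(.35,.48,-.30,-.16,.032),s=2000)
s=cv2.resize(viewer.camera("side")[140:230,220:360],None,fx=3,fy=3,interpolation=cv2.INTER_CUBIC)
a=cv2.imread("pics/w4.png"); s=s[:260] if s.shape[0]>260 else s
H=max(a.shape[0],s.shape[0]); cv2.imwrite("pics/w4m.png",np.hstack([cv2.copyMakeBorder(x,0,H-x.shape[0],0,4,0) for x in (a,s)]))
```

```text
(260, 285, 3)
8.75 [ 0.4142 -0.23    0.3127] xyaw 173.87 [ 1.01  0.12 -0.63  1.94  0.08  1.11  1.81]
```

View pics/w4m.png

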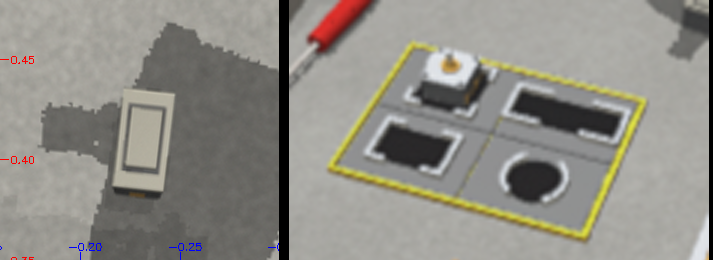

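The dimmer sits within the square compartment in the side crop. The switch centre is at (145,141), which is (0.4095,-0.2325), yaw -6°.

Request:
arm_command:
  plan:
    - {"dp": [5,-3,40],"spin": 0}
    - {"dp": [0,0,50],"spin": 0}
    - {"dp": [0,0,30],"spin": 0}
    - {"dp": [0,0,10],"spin": 0}
    - {"dp": [0,0,0],"spin": 0}

```text
clock: 9.35
position: [0.4088, -0.2323, 0.1821]
ee_rot: [0.052, 0.999, 0.001, -0.001]
ft_force: [0.4, 0.3, 0.8]
grip_width: 1.001
grasp_force: 0.0
```

Request:
arm_command:
  plan:
    - {"dp": [0,0,0],"spin": 0}
    - {"dp": [0,0,0],"spin": 0}
    - {"dp": [0,0,0],"spin": 0}
    - {"dp": [0,0,0],"spin": 0}
    - {"dp": [0,0,0],"spin": 0}
  grip: 1

```text
clock: 9.85
position: [0.4093, -0.2327, 0.1836]
ee_rot: [0.051, 0.999, -0.001, 0.001]
ft_force: [-1.4, 0.6, 7.5]
grip_width: 0.297
grasp_force: 30.2
```

Request:
arm_command:
  plan:
    - {"dp": [0,0,0],"spin": 0}
    - {"dp": [0,0,0],"spin": 0}

```text
clock: 10.05
position: [0.4093, -0.2328, 0.1836]
ee_rot: [0.051, 0.999, -0.001, 0.0]
ft_force: [-2.3, 0.5, 9.2]
grip_width: 0.297
grasp_force: 30.3
```

Request:
arm_command:
  plan:
    - {"dp": [0,0,-40],"spin": 0}
    - {"dp": [0,0,-45],"spin": 0}
    - {"dp": [0,0,-45],"spin": 0}
    - {"dp": [-25,41,0],"spin": 0}
    - {"dp": [-25,41,0],"spin": 0}

```text
clock: 10.55
position: [0.4676, -0.1564, 0.3146]
ee_rot: [0.054, 0.999, -0.001, 0.002]
ft_force: [-0.0, -0.2, -0.8]
grip_width: 0.297
grasp_force: 29.9
```

Request:
arm_command:
  plan:
    - {"dp": [-25,41,0],"spin": 0}
    - {"dp": [-25,41,0],"spin": 0}
    - {"dp": [-25,42,0],"spin": 0}
    - {"dp": [-25,42,0],"spin": 0}
    - {"dp": [-24,42,0],"spin": -0.13}

```text
clock: 11.05
position: [0.6127, 0.0397, 0.3128]
ee_rot: [-0.014, 1.0, -0.0, 0.0]
ft_force: [0.2, 0.1, 0.2]
grip_width: 0.296
grasp_force: 30.0
```

Request:
arm_command:
  plan:
    - {"dp": [0,0,30],"spin": 0}
    - {"dp": [0,0,30],"spin": 0}
    - {"dp": [0,0,0],"spin": 0}
    - {"dp": [0,0,0],"spin": 0}

```text
clock: 11.45
position: [0.6117, 0.038, 0.2532]
ee_rot: [-0.014, 1.0, 0.0, -0.0]
ft_force: [-0.2, 0.4, -0.4]
grip_width: 0.299
grasp_force: 29.9
```

Run:
```python
from h import *
o,im=look("w5",(.41,.71,-.13,.11,.013),s=2000)
print(delta([.613,.037,.03],o).round(1),o["grip_width"])
s=cv2.resize(viewer.camera("side")[130:230,220:360],None,fx=2.2,fy=2.2,interpolation=cv2.INTER_CUBIC)
a=cv2.imread("pics/w5.png"); H=a.shape[0]
cv2.imwrite("pics/w5m.png",np.hstack([a,cv2.copyMakeBorder(s,0,H-s.shape[0],0,0,0)]))
```

```text
(600, 486, 3)
11.45 [0.6117 0.038  0.2532] xyaw -178.44 [ 0.44  0.55 -0.76  1.63  0.41  1.13  1.18]
[-1.4 -1.  68.2] 0.29889401334326865
```

View pics/w5m.png

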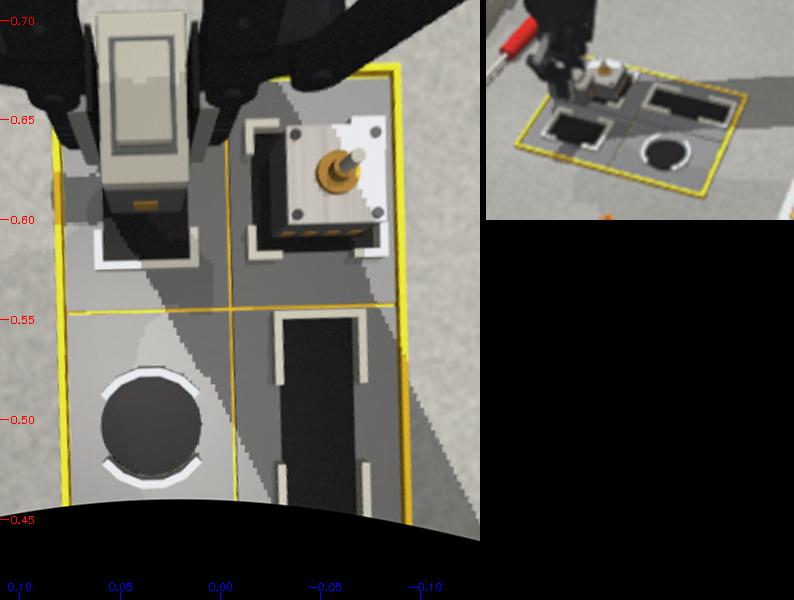

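The dimmer sits inside the square ribs (base around (260–387, 235)). The oblong's lower rib at (147,267) agrees with x≈0.614, y≈0.037, so I'll lower the switch.

Request:
arm_command:
  plan:
    - {"dp": [-2,-1,40],"spin": 0}
    - {"dp": [0,0,18],"spin": 0}
    - {"dp": [0,0,3],"spin": 0}
    - {"dp": [0,0,0],"spin": 0}

```text
clock: 11.95
position: [0.6139, 0.0373, 0.1923]
ee_rot: [-0.014, 1.0, 0.0, -0.0]
ft_force: [0.3, 0.0, -0.2]
grip_width: 0.297
grasp_force: 29.9
```

Request:
arm_command:
  plan:
    - {"dp": [0,0,2],"spin": 0}
    - {"dp": [0,0,2],"spin": 0}
    - {"dp": [0,0,0],"spin": 0}

```text
clock: 12.25
position: [0.6144, 0.0374, 0.1897]
ee_rot: [-0.014, 1.0, -0.0, 0.001]
ft_force: [-3.8, -0.2, 9.0]
grip_width: 0.298
grasp_force: 31.1
```

Request:
arm_command:
  plan:
    - {"dp": [0,0,0],"spin": 0}
    - {"dp": [0,0,0],"spin": 0}
    - {"dp": [0,0,0],"spin": 0}
    - {"dp": [0,0,0],"spin": 0}
  grip: -0.3

```text
clock: 12.65
position: [0.6138, 0.0372, 0.1877]
ee_rot: [-0.014, 1.0, -0.0, -0.0]
ft_force: [-0.1, 0.5, -0.5]
grip_width: 0.649
grasp_force: 0.0
```

Request:
arm_command:
  plan:
    - {"dp": [0,0,-30],"spin": 0}
    - {"dp": [0,0,-50],"spin": 0}
    - {"dp": [0,0,-50],"spin": 0}
    - {"dp": [32,34,0],"spin": 0}
    - {"dp": [32,34,0],"spin": 0}

```text
clock: 13.15
position: [0.5478, 0.1038, 0.3192]
ee_rot: [-0.012, 1.0, 0.0, 0.002]
ft_force: [-0.2, 0.6, -0.4]
grip_width: 0.65
grasp_force: 0.0
```

Request:
arm_command:
  plan:
    - {"dp": [32,34,0],"spin": 0}
    - {"dp": [32,34,0],"spin": 0}
    - {"dp": [32,35,0],"spin": 0}
    - {"dp": [32,35,0],"spin": 0}
    - {"dp": [31,35,0],"spin": 0}
  grip: -1

```text
clock: 13.65
position: [0.3826, 0.2731, 0.3178]
ee_rot: [-0.014, 1.0, -0.0, 0.0]
ft_force: [0.0, 1.0, -0.5]
grip_width: 1.002
grasp_force: 0.0
```

Request:
arm_command:
  plan:
    - {"dp": [0,0,0],"spin": 0}
    - {"dp": [0,0,0],"spin": 0}

```text
clock: 13.85
position: [0.3837, 0.2726, 0.3179]
ee_rot: [-0.015, 1.0, -0.0, 0.0]
ft_force: [0.7, -0.7, -0.5]
grip_width: 0.998
grasp_force: 0.0
```

Run:
```python
from h import *
o,im=look("w6",(.3,.47,.19,.39,.024),s=2000)
print(finder.find_in("wrist","knob_center")[:2])
s=cv2.resize(viewer.camera("side")[130:230,220:360],None,fx=2.2,fy=2.2,interpolation=cv2.INTER_CUBIC)
a=cv2.imread("pics/w6.png"); H=a.shape[0]
cv2.imwrite("pics/w6m.png",np.hstack([a,cv2.copyMakeBorder(s,0,H-s.shape[0],0,0,0)]))
```

```text
(339, 406, 3)
13.85 [0.3837 0.2726 0.3179] xyaw -178.29 [ 0.25  0.18 -1.02  1.92  0.17  1.13  0.76]
[{'position': [0.3796, 0.2696, 0.0252], 'score': 0.58}]
```

View pics/w6m.png

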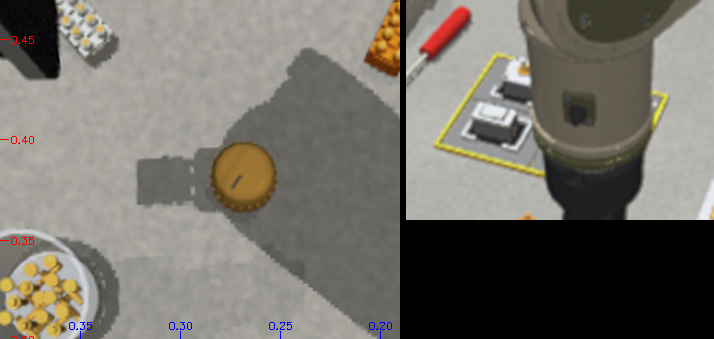

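The switch is flat in the oblong in the side crop. The knob is at (244,174), which is (0.383,0.268), upright with its pointer mark on top. The bowl lies clear of the fingers.

Request:
arm_command:
  plan:
    - {"dp": [1,-4,43],"spin": 0}
    - {"dp": [0,0,50],"spin": 0}
    - {"dp": [0,0,35],"spin": 0}
    - {"dp": [0,0,15],"spin": 0}
    - {"dp": [0,0,0],"spin": 0}

```text
clock: 14.5
position: [0.3832, 0.2666, 0.1724]
ee_rot: [-0.013, 1.0, -0.001, -0.002]
ft_force: [0.6, -0.6, 0.8]
grip_width: 0.999
grasp_force: 0.0
```

Request:
arm_command:
  plan:
    - {"dp": [0,0,0],"spin": 0}
    - {"dp": [0,0,0],"spin": 0}
    - {"dp": [0,0,0],"spin": 0}
    - {"dp": [0,0,0],"spin": 0}
    - {"dp": [0,0,0],"spin": 0}
  grip: 1

```text
clock: 15.0
position: [0.3839, 0.2681, 0.1757]
ee_rot: [-0.014, 1.0, -0.0, 0.001]
ft_force: [-1.4, -1.8, 8.0]
grip_width: 0.384
grasp_force: 29.2
```

Request:
arm_command:
  plan:
    - {"dp": [0,0,0],"spin": 0}
    - {"dp": [0,0,0],"spin": 0}

```text
clock: 15.2
position: [0.3838, 0.2681, 0.1757]
ee_rot: [-0.014, 1.0, -0.0, 0.001]
ft_force: [-1.7, -1.6, 8.2]
grip_width: 0.382
grasp_force: 29.2
```

Request:
arm_command:
  plan:
    - {"dp": [0,0,-40],"spin": 0}
    - {"dp": [0,0,-45],"spin": 0}
    - {"dp": [0,0,-45],"spin": 0}
    - {"dp": [-18,-40,0],"spin": 0}
    - {"dp": [-18,-40,0],"spin": 0}

```text
clock: 15.7
position: [0.4219, 0.1889, 0.3067]
ee_rot: [-0.015, 1.0, -0.0, 0.002]
ft_force: [1.2, 0.2, -1.4]
grip_width: 0.384
grasp_force: 30.8
```

Request:
arm_command:
  plan:
    - {"dp": [-18,-40,0],"spin": 0}
    - {"dp": [-18,-39,0],"spin": 0}
    - {"dp": [-18,-39,0],"spin": 0}
    - {"dp": [-17,-39,0],"spin": 0}
    - {"dp": [0,0,30],"spin": 0}

```text
clock: 16.2
position: [0.5001, 0.0282, 0.2773]
ee_rot: [-0.009, 1.0, -0.001, 0.003]
ft_force: [0.2, -0.4, -1.1]
grip_width: 0.383
grasp_force: 30.8
```

Request:
arm_command:
  plan:
    - {"dp": [0,0,30],"spin": 0}
    - {"dp": [0,0,0],"spin": 0}
    - {"dp": [0,0,0],"spin": 0}

```text
clock: 16.5
position: [0.4969, 0.0343, 0.2455]
ee_rot: [-0.014, 1.0, 0.0, -0.0]
ft_force: [0.6, 0.1, -0.8]
grip_width: 0.38
grasp_force: 30.8
```

Run:
```python
from h import *
o,im=look("w7",(.43,.6,-.11,.09,.013),s=2800)
print(delta([.4965,.034,.03],o).round(1),o["grip_width"])
print(finder.find_in("wrist","insert_round")[:2])
```

```text
(475, 566, 3)
16.5 [0.4969 0.0343 0.2455] xyaw -178.39 [ 0.58  0.32 -0.83  1.93  0.28  1.    1.22]
[ 0.3 -0.4 60.5] 0.37976723454152833
[{'position': [0.4718, 0.0343, 0.0054], 'score': 0.78}]
```

View pics/w7.png

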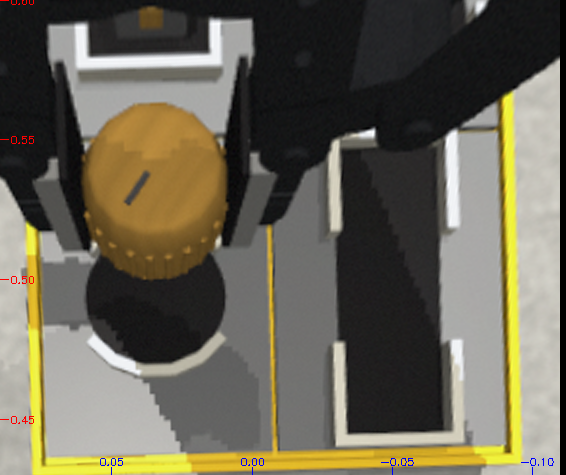

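The knob is held upright at (155,180). The round rib's lower arc at (157,370) puts the compartment centre at (0.496,0.034), directly below. Lowering.

Request:
arm_command:
  plan:
    - {"dp": [0,0,40],"spin": 0}
    - {"dp": [0,0,18],"spin": 0}
    - {"dp": [0,0,3],"spin": 0}
    - {"dp": [0,0,0],"spin": 0}

```text
clock: 17.0
position: [0.4973, 0.0342, 0.1848]
ee_rot: [-0.014, 1.0, -0.0, 0.001]
ft_force: [-0.1, 1.0, -0.5]
grip_width: 0.381
grasp_force: 30.8
```

Request:
arm_command:
  plan:
    - {"dp": [0,0,2],"spin": 0}
    - {"dp": [0,0,2],"spin": 0}
    - {"dp": [0,0,0],"spin": 0}

```text
clock: 17.3
position: [0.4977, 0.0342, 0.1817]
ee_rot: [-0.014, 1.0, -0.001, 0.001]
ft_force: [-5.0, -0.9, 16.0]
grip_width: 0.38
grasp_force: 32.3
```

Request:
arm_command:
  plan:
    - {"dp": [0,0,0],"spin": 0}
    - {"dp": [0,0,0],"spin": 0}
    - {"dp": [0,0,0],"spin": 0}
    - {"dp": [0,0,0],"spin": 0}
  grip: -0.4

```text
clock: 17.7
position: [0.4969, 0.034, 0.1798]
ee_rot: [-0.014, 1.0, -0.0, 0.0]
ft_force: [0.1, -0.9, -0.1]
grip_width: 0.701
grasp_force: 0.0
```

Request:
arm_command:
  plan:
    - {"dp": [0,0,-30],"spin": 0}
    - {"dp": [0,0,-50],"spin": 0}
    - {"dp": [0,0,-50],"spin": 0}
    - {"dp": [0,45,0],"spin": 0}
    - {"dp": [0,48,0],"spin": 0}

```text
clock: 18.2
position: [0.4951, 0.1264, 0.3114]
ee_rot: [-0.011, 1.0, -0.001, 0.002]
ft_force: [0.3, 0.4, -0.5]
grip_width: 0.701
grasp_force: 0.0
```

Request:
arm_command:
  plan:
    - {"dp": [0,49,0],"spin": 0}
    - {"dp": [0,49,0],"spin": 0}
    - {"dp": [0,49,0],"spin": 0}
    - {"dp": [0,49,0],"spin": 0}
    - {"dp": [0,49,0],"spin": 0}
  grip: -1

```text
clock: 18.7
position: [0.4874, 0.3736, 0.3094]
ee_rot: [-0.013, 1.0, -0.0, -0.0]
ft_force: [1.4, 0.2, 1.2]
grip_width: 1.002
grasp_force: 0.0
```

Request:
arm_command:
  plan:
    - {"dp": [0,0,0],"spin": -0.15}
    - {"dp": [0,0,0],"spin": -0.15}
    - {"dp": [0,0,0],"spin": -0.15}
    - {"dp": [0,0,0],"spin": -0.15}
    - {"dp": [0,0,0],"spin": 0}

```text
clock: 19.2
position: [0.4877, 0.3717, 0.3093]
ee_rot: [-0.31, 0.951, 0.0, -0.0]
ft_force: [-0.4, -0.2, -0.8]
grip_width: 1.003
grasp_force: 0.0
```

Run:
```python
from h import *
o,im=look("w8",(.42,.6,.25,.45,.018),s=2000)
s=cv2.resize(viewer.camera("side")[130:230,220:360],None,fx=2.2,fy=2.2,interpolation=cv2.INTER_CUBIC)
a=cv2.imread("pics/w8.png"); H=a.shape[0]
cv2.imwrite("pics/w8m.png",np.hstack([a,cv2.copyMakeBorder(s,0,H-s.shape[0],0,0,0)]))
```

```text
(360, 406, 3)
19.2 [0.4877 0.3717 0.3093] xyaw -143.92 [ 0.02  0.58 -1.01  1.57  0.51  1.28  1.13]
```

View pics/w8m.png

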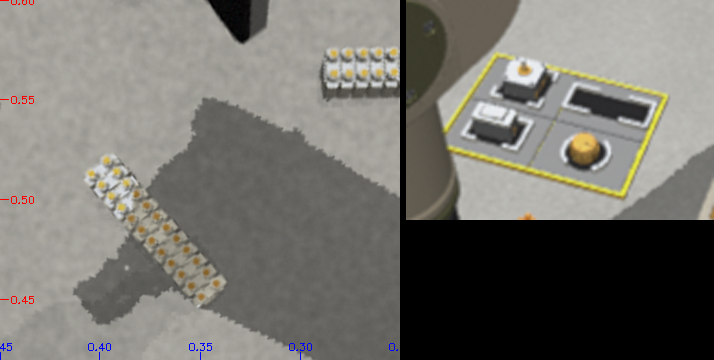

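The knob is in the round compartment in the side crop. The strip's ends are at (97,164) and (214,292), so its centre is (0.486,0.372) and its yaw about 42.4°. Its length measures 87 mm, so it is the long one.

Request:
arm_command:
  plan:
    - {"dp": [1,1,33],"spin": -0.11}
    - {"dp": [0,0,50],"spin": 0}
    - {"dp": [0,0,35],"spin": 0}
    - {"dp": [0,0,15],"spin": 0}
    - {"dp": [0,0,0],"spin": 0}

```text
clock: 19.8
position: [0.4858, 0.3717, 0.1753]
ee_rot: [-0.36, 0.933, -0.0, -0.001]
ft_force: [0.7, -0.2, 1.0]
grip_width: 0.998
grasp_force: 0.0
```

Request:
arm_command:
  plan:
    - {"dp": [0,0,0],"spin": 0}
    - {"dp": [0,0,0],"spin": 0}
    - {"dp": [0,0,0],"spin": 0}
    - {"dp": [0,0,0],"spin": 0}
    - {"dp": [0,0,0],"spin": 0}
  grip: 1

```text
clock: 20.3
position: [0.4864, 0.3723, 0.1775]
ee_rot: [-0.36, 0.933, 0.0, 0.001]
ft_force: [-0.4, -0.7, 3.7]
grip_width: 0.226
grasp_force: 29.9
```

Request:
arm_command:
  plan:
    - {"dp": [0,0,0],"spin": 0}
    - {"dp": [0,0,0],"spin": 0}

```text
clock: 20.5
position: [0.4864, 0.3723, 0.1776]
ee_rot: [-0.36, 0.933, -0.0, 0.001]
ft_force: [-0.7, -0.8, 6.2]
grip_width: 0.226
grasp_force: 30.2
```

Request:
arm_command:
  plan:
    - {"dp": [0,0,-40],"spin": 0}
    - {"dp": [0,0,-45],"spin": 0}
    - {"dp": [0,0,-45],"spin": 0.14}
    - {"dp": [0,0,0],"spin": 0.14}
    - {"dp": [0,0,0],"spin": 0.14}

```text
clock: 21.0
position: [0.4863, 0.3723, 0.3084]
ee_rot: [-0.155, 0.988, 0.0, 0.001]
ft_force: [0.4, 0.8, -1.4]
grip_width: 0.224
grasp_force: 29.6
```

Request:
arm_command:
  plan:
    - {"dp": [0,0,0],"spin": 0.145}
    - {"dp": [0,0,0],"spin": 0.145}
    - {"dp": [0,-44,0],"spin": 0}
    - {"dp": [0,-47,0],"spin": 0}
    - {"dp": [0,-47,0],"spin": 0}

```text
clock: 21.5
position: [0.4895, 0.2329, 0.3065]
ee_rot: [-0.014, 1.0, -0.0, -0.0]
ft_force: [1.7, -0.0, 0.1]
grip_width: 0.223
grasp_force: 29.7
```

Request:
arm_command:
  plan:
    - {"dp": [0,-47,0],"spin": 0}
    - {"dp": [0,-47,0],"spin": 0}
    - {"dp": [0,-48,0],"spin": 0}
    - {"dp": [0,-48,0],"spin": 0}
    - {"dp": [0,-48,0],"spin": 0}

```text
clock: 22.0
position: [0.496, -0.0057, 0.307]
ee_rot: [-0.014, 1.0, -0.0, 0.0]
ft_force: [1.9, 0.7, 0.5]
grip_width: 0.229
grasp_force: 29.7
```

Request:
arm_command:
  plan:
    - {"dp": [0,-48,0],"spin": 0}
    - {"dp": [0,0,30],"spin": 0}
    - {"dp": [0,0,30],"spin": 0}
    - {"dp": [0,0,0],"spin": 0}
    - {"dp": [0,0,0],"spin": 0}

```text
clock: 22.5
position: [0.4978, -0.0513, 0.2472]
ee_rot: [-0.014, 1.0, 0.0, -0.0]
ft_force: [-0.4, -0.4, -0.4]
grip_width: 0.223
grasp_force: 29.7
```

Run:
```python
from h import *
o,im=look("w9",(.43,.6,-.13,.09,.013),s=2500)
print(delta([.498,-.0517,.03],o).round(1),o["grip_width"])
```

```text
(424, 556, 3)
22.5 [ 0.4978 -0.0513  0.2472] xyaw -178.37 [ 0.74  0.32 -0.82  1.93  0.28  1.01  1.4 ]
[-0.3 -0.6 62.2] 0.2228561003397009
```

View pics/w9.png

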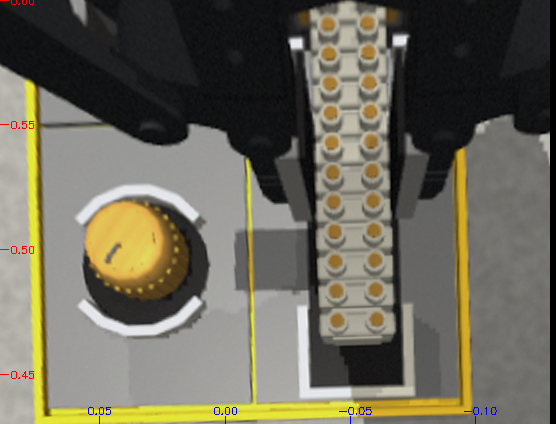

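The strip is held upright and lengthways over the trough, its near end at (358,338), which comes out centred to within about 1 mm. The knob sits flat in the round compartment. Lowering.

Request:
arm_command:
  plan:
    - {"dp": [0,0,40],"spin": 0}
    - {"dp": [0,0,17],"spin": 0}
    - {"dp": [0,0,4],"spin": 0}
    - {"dp": [0,0,0],"spin": 0}

```text
clock: 22.95
position: [0.4983, -0.0515, 0.1868]
ee_rot: [-0.014, 1.0, -0.0, 0.0]
ft_force: [-0.0, -0.6, -1.1]
grip_width: 0.223
grasp_force: 29.7
```

Request:
arm_command:
  plan:
    - {"dp": [0,0,2],"spin": 0}
    - {"dp": [0,0,2],"spin": 0}
    - {"dp": [0,0,0],"spin": 0}

```text
clock: 23.25
position: [0.4986, -0.0517, 0.1835]
ee_rot: [-0.014, 1.0, -0.001, 0.001]
ft_force: [-4.4, -0.9, 11.7]
grip_width: 0.228
grasp_force: 31.3
```

Request:
arm_command:
  plan:
    - {"dp": [0,0,0],"spin": 0}
    - {"dp": [0,0,0],"spin": 0}
    - {"dp": [0,0,0],"spin": 0}
    - {"dp": [0,0,0],"spin": 0}
  grip: -0.1

```text
clock: 23.65
position: [0.4978, -0.0518, 0.1818]
ee_rot: [-0.014, 1.0, -0.0, 0.0]
ft_force: [-0.6, -0.5, -0.0]
grip_width: 0.55
grasp_force: 0.0
```

Request:
arm_command:
  plan:
    - {"dp": [0,0,-20],"spin": 0}
    - {"dp": [0,0,-50],"spin": 0}
    - {"dp": [0,0,-50],"spin": 0}
    - {"dp": [0,0,-50],"spin": 0}
    - {"dp": [30,0,0],"spin": 0}

```text
clock: 24.15
position: [0.471, -0.0517, 0.3581]
ee_rot: [-0.014, 1.0, -0.0, 0.006]
ft_force: [0.1, -0.6, 0.0]
grip_width: 0.554
grasp_force: 0.0
```

Request:
arm_command:
  plan:
    - {"dp": [0,40,0],"spin": 0}
    - {"dp": [0,0,0],"spin": 0}
    - {"dp": [0,0,0],"spin": 0}

```text
clock: 24.45
position: [0.4666, -0.0119, 0.3519]
ee_rot: [-0.015, 1.0, -0.0, 0.0]
ft_force: [0.7, 0.4, 0.7]
grip_width: 0.549
grasp_force: 0.0
```

Run:
```python
from h import *
o,im=look("w10",(.42,.69,-.13,.11,.013),s=2000)
s=cv2.resize(viewer.camera("scene")[190:330,170:390],None,fx=1.4,fy=1.4,interpolation=cv2.INTER_CUBIC)
a=cv2.imread("pics/w10.png"); H=a.shape[0]
cv2.imwrite("pics/w10m.png",np.hstack([a,cv2.copyMakeBorder(s,0,H-s.shape[0],0,0,0)]))
```

```text
(539, 486, 3)
24.45 [ 0.4666 -0.0119  0.3519] xyaw -178.32 [ 0.82  0.09 -0.92  1.89  0.08  1.19  1.47]
```

View pics/w10m.png

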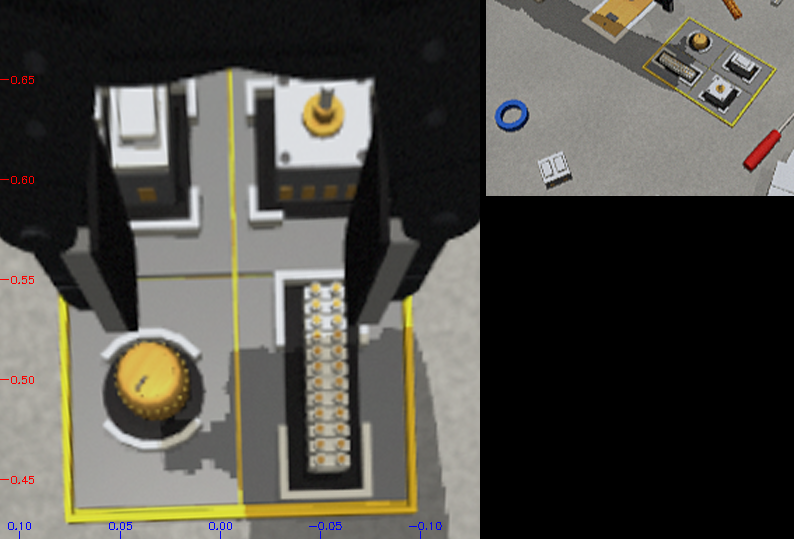

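All four parts lie flat in their compartments: knob (152,375), strip (327,375), switch (140,130) and dimmer (322,120). The twin is untouched at (555,170) in the right-hand scene inset.

```bash
python3 -c "
from workcell import manip; print(manip.hand_in())"
```

```text
the job is handed in; nothing more can be done
None
```

The kit is made up and handed in: the dimmer, single switch, brass knob and long strip each lie upright and flat in their compartments in the last pictures, the twin switch and short strip were left where they lay, and the clock read about 24.5 s of the 104 s allowed.

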